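# Index the flange to the next notch and punch its mark

## Robot

A 6-joint arm with a two-finger parallel gripper is mounted at the origin on a cart in front of the work surface, level with it; the furniture and walls round the work are solid. World frame = base frame: x ahead of the robot, y to its left, z up, the work surface at z = 0. Lengths are in mm, angles in rad, forces in N, time in s.
With the tool pointing down it reaches from about 300 to 750 mm from the base axis. Payload 8.5 kg.
Tool frame: the origin (TCP) lies on the front face of the gripper's body, between the roots of the fingers; the fingertips stand 64 mm ahead of it and the grasp point (between the pads) lies 45 mm ahead of it; z points along the fingers, y is the direction in which the jaws open and shut (so a half turn about z gives the same grasp; the last joint's range is limited). The gripper opens to 88 mm and grips with 3 to 60 N. Pads are 18 mm wide; open, the fingers measure 123 mm over their backs; the gripper's body (75 mm by 187 mm) begins 45 mm behind the grasp point.
Start: joints at [-1.563, 0.381, 1.297, -0, 1.464, -0.215], TCP at [121.524, -536.389, 302.748] pointing down, gripper open.
Joint ranges: [-3.11, 3.11], [-0.89, 2.33], [0.22, 2.48], [-1.42, 4.56], [0.17, 2.85], [-2.88, 2.88]. Speed limits (rad/s): [2.39, 2.39, 3.14, 3.14, 3.14, 3.14].

## Interface

Orientations are given as a unit quaternion [x, y, z, w].
In Python, from plant import r gives the robot as it stands. The module is installed in compiled form; this text tells all that it offers.
- The arm moves only by the tool jog_arm, never from a script. Its argument "moves" is a list of rows, each an object with "slide": the shift along the world's x, y, z in mm, a list of three; "yaw": the turn about the world's z in rad. A call has 1 to 12 rows; each row shifts and turns the commanded pose from where the row before left it; what a row does not reach is not made up. A row lasts 1/8 s, in which the tool goes at most 62.5 mm and 10.7 degrees, less where a joint would pass 70% of its speed; a pose out of reach is approached as far as the arm can. A call is refused whole if a number of a shift passes 62.5 or a number of a turn 0.188, either way. A call with a gripper value outside its range is refused whole. "gripper" is the opening, from -1 (shut) to 1 (fully open), set as the call begins (left out, the last holds). The fingers move at their own pace and stop on an object; the grip force is fixed at half the most. Time passes only in rows, so rows that do not move let the fingers close. It gives the time, the measured TCP pose, the force and the opening at its end, in the units of the state.
- r.observe(): the state, without advancing time (a new reading comes with each control period).
- r.read_camera(name): name is "scene" or "side" or "wrist"; returns the picture (400x640x3 uint8, red, green, blue); there is no depth.
- r.camera_params(name): a dict with "K" (3x3 intrinsics, pixels), "camera_from_world" (4x4, takes a point from world to camera coordinates). Camera axes: x right, y up, looking along -z (the intrinsics and any distortion apply to the point x, -y, -z); pixel columns grow to the right and rows downward; lengths in mm; the calibration is good to about 2 mm. The wrist camera is an equidistant fisheye: a pixel r from the principal point sees the ray r / f radians off the axis. A picture is of the moment at which its call begins: read the wrist's pose just before it. camera_params takes no time and is no camera call; for the wrist camera it gives the pose at the moment of the call.
- r.job_done(): hands the job in, once; it reports no verdict.
Trained networks look in the newest picture that a camera, given by its name, has taken for a name from the list of things; names that differ only in an ending like _2 or _b are one class to them, and where a whole thing is asked for, a point or a joint stands for the part that bears it (a point fixed in the world has none). Each returns a list of dicts, best first, with "score" (0 to 1); they miss things now and then, are a little off and sometimes report something else, mostly with a low value. They report only what shows in the picture. A call takes as long as a camera call.
- r.boxes_of(camera, label): "at" ([row, column] in pixels, amid what is visible of it).
- r.silhouettes(camera, label): "mask" (400x640 bool, what is visible of it) and "at" ([row, column] in pixels, amid what is visible of it).
The state is a dict: "clock": time; "joint_pos": joint angles; "joint_vel": joint speeds; "joint_torque": joint torques, N m; "eef_pos": TCP position; "tool_rot": TCP orientation; "contact_force": force on the tool from outside, world axes, zero at the start; "moment": the same for the moment, N m; "grip_width": finger opening in mm.
Only numpy, scipy, OpenCV 4.12 (cv2) and the standard library are available. Lean on these libraries where they do the work, as an engineer would, in place of code of your own. Each camera call takes 0.05 s, during which the arm holds its last target.

## Task

Mark the next hole position on the steel flange: press the index plunger on the arm of the rotary table in, turn the table clockwise (seen from above) to the very next notch, and let the plunger spring up so that the table is locked there. Then press the spring punch on the bracket fully down, only once the table is locked there, and let it come up again. Do it all with the fingertips: pick nothing up, and leave the loose things around the table where they lie.

Things in the scene. Friction and masses are not known exactly. Their poses are not given: they have to be found in the camera images.
- divider: Fixed round base of the indexing table. Origin on the worktop, on the upright turning axis; z up, x towards the punch bracket (away from the robot, give or take the base's yaw). Grey foot 236 mm across, 10 mm high; above it a steel rim 212 mm across, top 38 mm high, with 12 notches 30 degrees (0.5236 rad) apart.
- bracket (a point): Top centre of the fixed bracket's post, 132 mm from the turning axis along the divider's +x, 94 mm above the worktop. The post measures 20x32 mm; its 24 mm wide arm reaches back over the flange to the punch, top 94 mm high.
- table_centre (a point): Point on the turning axis, 60 mm above the worktop, turning with the table: a 164 mm aluminium disc, top 51 mm high, with a flat steel flange blank (124 mm across, top 60 mm) held by a nut that stands 74 mm high.
- index_arm (a point): Point on top of the dark index arm (51 mm high), 113 mm from the axis on the robot's side, under the plunger button, turning with the table. Two upright cheeks flank the button along the direction of turning: 50 mm clear between them, 6 mm thick, 30 mm long radially, tops 90 mm above the worktop. A fingertip between them can push either one to turn the table.
- plunger_top (a point): Centre of the flat top of the index plunger: a steel button 28 mm across, 113 mm from the turning axis, midway between the two cheeks on the index arm; its top is 72 mm above the worktop when up. Pressed straight down it unlocks the table; it turns with the table.
- table (a joint): Angle of table, flange and arm (rad), growing clockwise seen from above. 0 (give or take 0.015) at the start, locked in a notch; next notch clockwise at 0.524. Play in a notch about 0.02 either way. About 0.1 N m of friction; stays where it is left. End stops at -1.2 and 1.7.
- plunger (a joint): How far the plunger is pressed (m): 0 up, 0.014 down. Spring 3.6 N (top) to 8.6 N (bottom). Its dog locks in a rim notch and is free beyond 0.0105. Let go between notches, the dog rests under the rim (plunger about 0.010 down) and the table still turns; at a notch it springs up to 0 and locks.
- punch_top (a point): Centre of the flat top of the spring punch: a dark round button 30 mm across on a thin rod in the bracket, 46 mm from the turning axis along the divider's +x, top 124 mm above the worktop when up. Pressed straight down it marks the flange below.
- punch (a joint): How far the punch is pressed (m): 0 up, 0.010 fully down (marks beyond 0.008). Spring 5 N at the top, 10 N at the bottom; it comes up by itself.
- nut_m12: bright hexagon nut 19x22x9 mm lying flat beside the divider. A bystander, loose; origin at the centre of its underside.
- bolt_m10: bright hexagon bolt 37 mm long standing on its head beside the divider. A bystander, loose; origin at the centre of its underside.
- tape_masking: cream roll of masking tape, 72 mm diameter, 24 mm high, lying flat beside the divider. A bystander, loose; origin at the centre of its underside.
- chalk_block: red rubber block 30x50x20 mm beside the divider. A bystander, loose; origin at the centre of its underside.
- screwdriver_blue: screwdriver with a blue handle, 254 mm long, up to 35 mm high, lying on the right-hand side of the worktop. A bystander, loose; origin at the centre of its underside.

How it is judged:
By the outcome, as a careful person would: the job done as asked, in the order asked, and still so for the second after the job is handed in, with the robot touching nothing.
It also fails if it takes over 48 s, if anything falls off the work surface, if the arm or the gripper's body presses on something with over 40 N, if the wrist force passes 120 N, or if a joint passes its speed limit or range.

## Working session

There is one attempt and no reset: what is moved stays moved. The work goes in short steps, Python scripts to look and compute and a tool call to move; the robot and the scene stay as the last step left them, time stands still between calls to the robot, and variables do not carry over. Pictures are saved under pics/ and viewed, and the job is handed in when it is done.

Besides the shell and the picture viewer there is one more tool, called after "Request:" by a JSON object that holds its "fn" and its "kwargs", one argument or row to a line. jog_arm: Moves the arm, as the interface text tells. Its arguments: {"type":"object","properties":{"moves":{"type":"array","items":{"type":"object","properties":{"slide":{"type":"array","items":{"type":"number"}},"yaw":{"type":"number"}}}},"gripper":{"type":"number"}},"required":["moves"]}

```bash
mkdir -p pics; python3 - <<'E'
from plant import r
import cv2
s=r.observe(); print(s)
for c in ("scene","side","wrist"):
    im=r.read_camera(c); cv2.imwrite(f"pics/{c}0.png",im[:,:,::-1])
    p=r.camera_params(c); print(c,p)
    for l in ("divider","bracket","table_centre","index_arm","plunger_top","punch_top","nut_m12","bolt_m10","tape_masking","chalk_block","screwdriver_blue"):
        try:
            b=r.boxes_of(c,l); print(c,l,[(round(x["score"],2),[round(float(v),1) for v in x["at"]]) for x in b[:2]])
        except Exception as e: print(c,l,e)
print(r.observe()["clock"])
E
```

```text
{'clock': 0.0, 'joint_pos': array([-1.56332392e+00,  3.81217783e-01,  1.29824946e+00,  4.57809728e-05,
        1.46361536e+00, -2.15337616e-01]), 'joint_vel': array([-0.00096024, -0.00041283,  0.00105064, -0.00130798, -0.00073516,
        0.00113023]), 'joint_torque': array([ 1.45620364e-03, -4.37930095e+01, -2.24554199e+01,  7.14322622e-02,
        3.52772651e-02, -1.01016251e-04]), 'eef_pos': array([ 121.51866246, -536.21793912,  302.12981948]), 'tool_rot': array([ 9.93800875e-01,  1.11172229e-01,  9.99220477e-05, -7.38590920e-04]), 'contact_force': array([ 0.39760108, -0.22294209,  0.77982148]), 'moment': array([0.00704546, 0.03873527, 0.02478224]), 'grip_width': 88.05001345300153}
scene {'K': array([[505.83730776,   0.        , 328.27647743],
       [  0.        , 505.83730776, 205.72209787],
       [  0.        ,   0.        ,   1.        ]]), 'camera_from_world': array([[-6.71150202e-01, -7.41103744e-01,  1.79624075e-02,
         3.13828008e+02],
       [ 2.98894787e-01, -2.48349400e-01,  9.21403539e-01,
        -2.83617801e+02],
       [-6.78394659e-01,  6.23769041e-01,  3.881
[... 1530 characters left out ...]
06542836],
       [  0.        , 309.70691629, 198.99066862],
       [  0.        ,   0.        ,   1.        ]]), 'camera_from_world': array([[ 2.20740999e-01, -9.75332105e-01,  8.34712400e-04,
        -5.50712113e+02],
       [ 9.34997076e-01,  2.11368489e-01, -2.84787343e-01,
         3.91323730e+01],
       [ 2.77585806e-01,  6.36446962e-02,  9.58590357e-01,
        -3.88821854e+02],
       [ 0.00000000e+00,  0.00000000e+00,  0.00000000e+00,
         1.00000000e+00]])}
wrist divider []
wrist bracket []
wrist table_centre []
wrist index_arm []
wrist plunger_top []
wrist punch_top []
wrist nut_m12 []
wrist bolt_m10 []
wrist tape_masking []
wrist chalk_block []
wrist screwdriver_blue []
1.8
```

```bash
python3 - <<'E'
import cv2
a=cv2.imread("pics/scene0.png");b=cv2.imread("pics/side0.png")
cv2.imwrite("pics/scene0z.png",cv2.resize(a[150:330,170:420],None,fx=3.2,fy=3.2,interpolation=cv2.INTER_CUBIC))
cv2.imwrite("pics/side0z.png",cv2.resize(b[130:330,200:420],None,fx=3,fy=3,interpolation=cv2.INTER_CUBIC))
E
```

```text
(no output)
```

View pics/scene0.png

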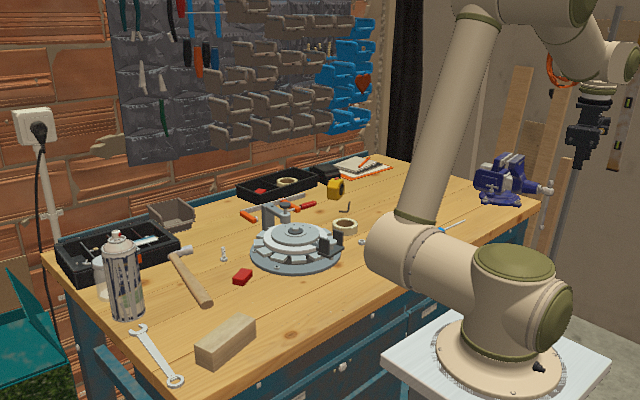

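View pics/scene0z.png

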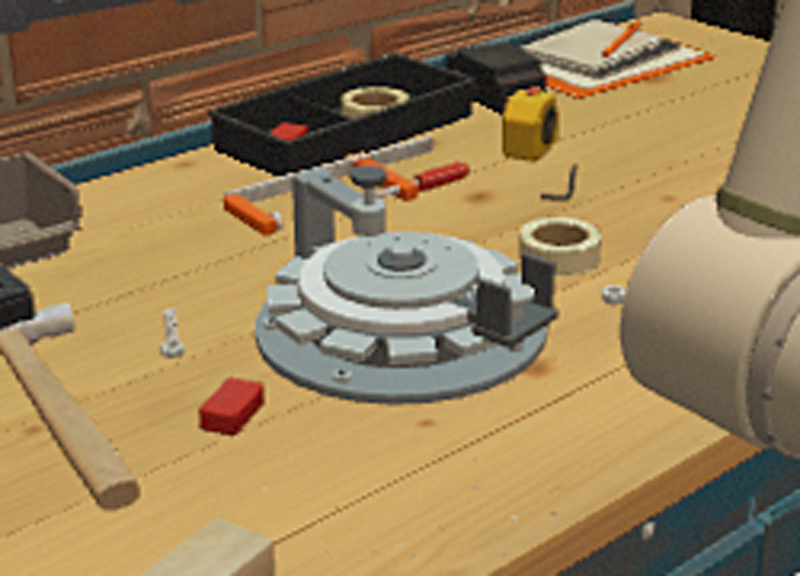

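View pics/side0z.png

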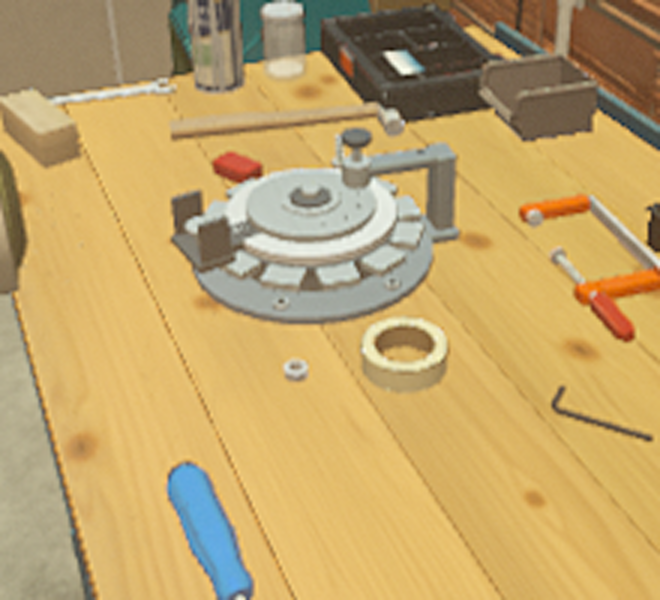

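View pics/side0.png

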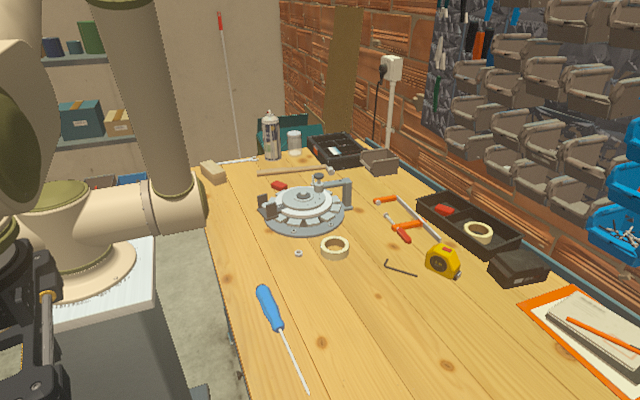

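```bash
cat > h.py <<'E'
import numpy as np, cv2
from plant import r
def cam(c):
    p=r.camera_params(c); return np.array(p["K"]),np.array(p["camera_from_world"])
def proj(c,P,kc=None):
    K,T=kc if kc else cam(c)
    P=np.atleast_2d(P); q=P@T[:3,:3].T+T[:3,3]; q=q*[1,-1,-1]
    if c=="wrist":
        th=np.arctan2(np.hypot(q[:,0],q[:,1]),q[:,2]); ph=np.arctan2(q[:,1],q[:,0])
        return np.stack([K[0,2]+K[0,0]*th*np.cos(ph),K[1,2]+K[1,1]*th*np.sin(ph)],1)
    return np.stack([K[0,2]+K[0,0]*q[:,0]/q[:,2],K[1,2]+K[1,1]*q[:,1]/q[:,2]],1)
def back(c,uv,z,kc=None):
    K,T=kc if kc else cam(c)
    d=np.array([(uv[0]-K[0,2])/K[0,0],(uv[1]-K[1,2])/K[1,1],1.0])
    if c=="wrist":
        th=np.hypot(d[0],d[1]); s=np.sin(th)/max(th,1e-9); d=np.array([d[0]*s,d[1]*s,np.cos(th)])
    d=T[:3,:3].T@(d*[1,-1,-1]); o=-T[:3,:3].T@T[:3,3]
    return o+d*(z-o[2])/d[2]
def model(x,y,yaw,tab):
    """polylines world; tab clockwise"""
    L={}
    c,s=np.cos(yaw),np.sin(yaw); R=np.array([[c,-s,0],[s,c,0],[0,0,1]]); o=np.array([x,y,0])
    def circ(rad,z,cx=0,cy=0): a=np.linspace(0,2*np.pi,73); return np.stack([cx+rad*np.cos(a),cy+rad*np.sin(a),a*0+z],1)
    F={"foot":circ(118,10),"foot0":circ(118,0),"disc":circ(82,51),"fl":circ(62,60),"punch":circ(15,124,46),
       "post":np.array([[122,-16,94],[142,-16,94],[142,16,94],[122,16,94],[122,-16,94]])}
    ct,st=np.cos(-tab),np.sin(-tab); Rt=np.array([[ct,-st,0],[st,ct,0],[0,0,1]])
    G={"plg":circ(14,72,-113)}
    for k,sg in (("ck1",1),("ck2",-1)):
        G[k]=np.array([[-98,sg*25,90],[-128,sg*25,90],[-128,sg*31,90],[-98,sg*31,90],[-98,sg*25,90]])
    for k,v in F.items(): L[k]=v@R.T+o
    for k,v in G.items(): L[k]=v@Rt.T@R.T+o
    return L
def overlay(img,c,L,crop,f,kc=None):
    x0,y0,x1,y1=crop; o=cv2.resize(img[y0:y1,x0:x1],None,fx=f,fy=f,interpolation=cv2.INTER_CUBIC)
    for k,v in L.items():
        p=(proj(c,v,kc)-[x0,y0]+.5)*f
        cv2.polylines(o,[np.round(p).astype(int)],False,(0,0,255) if k[0] in "fd" else (0,200,0),1)
    return o
E
python3 - <<'E'
from h import *
S=lambda u,v:(170+u/3.2-.5,150+v/3.2-.5)
D=lambda u,v:(200+u/3-.5,130+v/3-.5)
for n,z,a,b in (("punch",124,S(368,173),D(356,136)),("nut",74,S(402,249),D(310,188))):
    print(n,back("scene",a,z).round(1),back("side",b,z).round(1))
for n,u in (("ck1a",(475,278)),("ck1b",(508,288)),("ck2a",(525,255)),("ck2b",(553,267))): print(n,back("scene",S(*u),90).round(1))
for n,u in (("ckA",(172,200)),("A2",(197,192)),("ckB",(202,224)),("B2",(228,218))): print(n,back("side",D(*u),90).round(1))
print([back("side",D(*u),10).round(1) for u in ((194,262),(432,238),(312,318))])
E
```

```text
punch [608.   27.5 124. ] [604.2  26.1 124. ]
nut [562.1  29.9  74. ] [560.1  33.6  74. ]
ck1a [461.4  41.   90. ]
ck1b [433.3  33.3  90. ]
ck2a [466.7 -14.5  90. ]
ck2b [437.6 -16.4  90. ]
ckA [429.5  31.9  90. ]
A2 [453.8  37.8  90. ]
ckB [444.7 -18.7  90. ]
B2 [468.2 -17.3  90. ]
[array([446.1,  47.2,  10. ]), array([673.7,   2.4,  10. ]), array([521.8, -79.1,  10. ])]
```

```bash
python3 - <<'E'
from h import *
L=model(560,27,0.13,0)
cv2.imwrite("pics/ov_s.png",overlay(cv2.imread("pics/scene0.png"),"scene",L,(240,190,360,280),6.5))
cv2.imwrite("pics/ov_d.png",overlay(cv2.imread("pics/side0.png"),"side",L,(245,165,365,245),6.5))
E
```

```text
(no output)
```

View pics/ov_s.png

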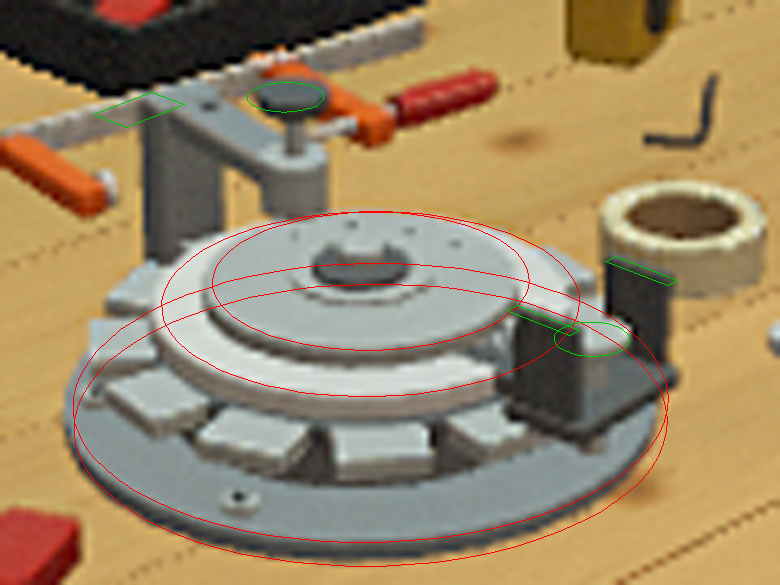

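View pics/ov_d.png

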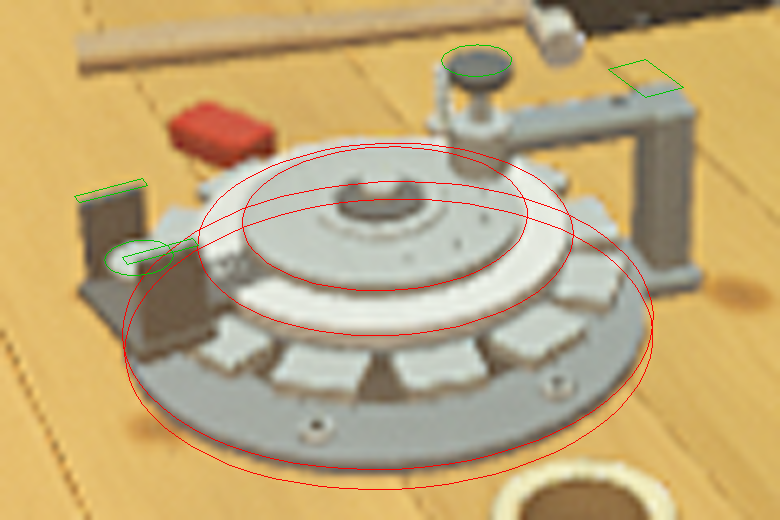

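```bash
python3 - <<'E'
from h import *
S=lambda u,v:(240+u/6.5-.5,190+v/6.5-.5)
D=lambda u,v:(245+u/6.5-.5,165+v/6.5-.5)
def b(n,z,a,d):
    print(n,*(back("scene",S(*p),z).round(1)[:2] for p in a),"|",*(back("side",D(*p),z).round(1)[:2] for p in d))
b("punch",124,[(291,97)],[(480,70)])
b("posttop corners",94,[(145,97)],[(690,105),(637,110),(648,88)])
b("foot low",0,[(350,558)],[(380,470)])
b("plunger vis",72,[(605,332)],[(125,260)])
b("cheek tops",90,[(512,318),(578,340),(608,252),(672,272)],[(80,200),(145,182),(140,252),(210,236)])
from scipy.optimize import least_squares
# tangents: ellipses extents. (cam, circle rad,z, side, value)
obs=[("scene",82,51,"L",153),("scene",82,51,"R",582),("scene",82,51,"B",403),("side",82,51,"L",198),("side",82,51,"R",572),("side",82,51,"B",334),
("scene",118,10,"L",66),("scene",118,10,"B",536),("side",118,10,"R",652),("side",118,10,"B",458),
("scene",62,60,"L",203),("scene",62,60,"R",532),("side",62,60,"L",243),("side",62,60,"R",530)]
kcs={c:cam(c) for c in("scene","side")}
a=np.linspace(0,2*np.pi,361)
def f(p,per=None):
    o=[]
    for c,rad,z,s,v in obs:
        P=np.stack([p[0]+rad*np.cos(a),p[1]+rad*np.sin(a),a*0+z],1)
        q=proj(c,P,kcs[c])
        u0,v0,=(240,190) if c=="scene" else (245,165)
        q=(q-[u0,v0]+.5)*6.5
        o.append({"L":q[:,0].min(),"R":q[:,0].max(),"B":q[:,1].max()}[s]-v)
    return np.array(o)
s=least_squares(f,[560,27],loss="soft_l1",f_scale=3); print(s.x, f(s.x).round(1))
E
```

```text
punch [603.9  31.4] | [603.8  23.4]
posttop corners [699.7  34.7] | [698.4  12.4] [674.8  16.8] [687.9  34.2]
foot low [477.6 103.7] | [522.6 -71.2]
plunger vis [448.6   4.9] | [442.2  12.2]
cheek tops [452.7  47.5] [424.2  41. ] [471.3 -17.1] [443.1 -23.6] | [430.5  36.7] [459.3  41.5] [443.8 -13.5] [473.2 -11.8]
[560.89404271  29.15675269] [ 2.4 -8.3 -5.9  0.   0.8 -1.8  0.6  7.   0.8  7.8  3.2 -8.8 -0.2 -2.8]
```

```bash
python3 - <<'E'
from h import *
print([back("scene",p,z).round() for p in ((515,180),(495,205),(545,200)) for z in (0,100)])
K,T=cam("wrist"); print("wristcam",-T[:3,:3].T@T[:3,3], "axis",-T[2,:3])
E
```

```text
[array([ 483., -944.,    0.]), array([ 349., -672.,  100.]), array([ 401., -669.,    0.]), array([ 281., -441.,  100.]), array([ 316., -839.,    0.]), array([ 209., -584.,  100.])]
wristcam [ 192.90752664 -520.65223813  384.32487901] axis [-0.27758571 -0.06364464 -0.95859039]
```

View pics/wrist0.png

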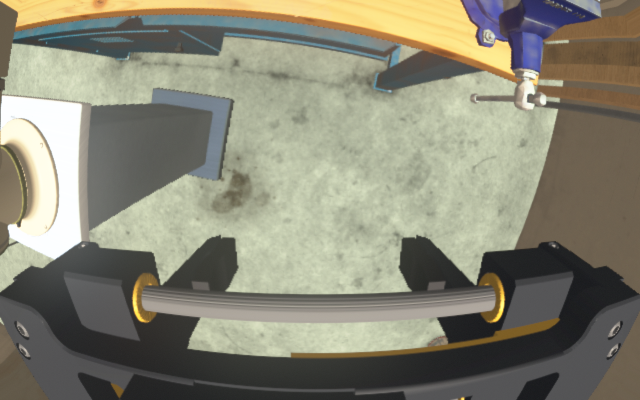

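Request:
{"fn": "jog_arm", "kwargs": {
  "moves": [
    {"slide":[29,50,0]},
    {"slide":[29,50,0]},
    {"slide":[29,50,0]},
    {"slide":[29,50,0]},
    {"slide":[29,50,0]},
    {"slide":[29,50,0]},
    {"slide":[29,50,0]},
    {"slide":[29,50,0]},
    {"slide":[29,50,0]},
    {"slide":[29,50,0]},
    {"slide":[29,50,0]},
    {"slide":[0,0,0]}
  ],
  "gripper": -1
}}

```text
invalid input at $.moves[0]: expected keys slide, yaw
```

Request:
{"fn": "jog_arm", "kwargs": {
  "moves": [
    {"slide":[29,50,0],"yaw":0},
    {"slide":[29,50,0],"yaw":0},
    {"slide":[29,50,0],"yaw":0},
    {"slide":[29,50,0],"yaw":0},
    {"slide":[29,50,0],"yaw":0},
    {"slide":[29,50,0],"yaw":0},
    {"slide":[29,50,0],"yaw":0},
    {"slide":[29,50,0],"yaw":0},
    {"slide":[29,50,0],"yaw":0},
    {"slide":[29,50,0],"yaw":0},
    {"slide":[29,50,0],"yaw":0},
    {"slide":[0,0,0],"yaw":0}
  ],
  "gripper": -1
}}

```text
clock: 3.3
eef_pos: [441.3, 16.4, 302.6]
tool_rot: [0.993, 0.114, 0.0, -0.0]
contact_force: [0.7, -0.4, -0.2]
grip_width: 0.6
```

```bash
python3 - <<'E'
from h import *
import pickle
print(r.observe()["eef_pos"],r.observe()["joint_pos"])
kc=cam("wrist"); pickle.dump(kc,open("w1.pkl","wb"))
im=r.read_camera("wrist")[:,:,::-1].copy(); cv2.imwrite("pics/w1.png",im)
for l in("plunger_top","index_arm","punch_top","table_centre"):
    print(l,[(round(x["score"],2),x["at"]) for x in r.boxes_of("wrist",l)[:2]])
L=model(561,28,0.13,0)
cv2.imwrite("pics/w1o.png",overlay(im,"wrist",L,(120,0,520,300),2,kc))
E
```

```text
[441.33442452  16.44632056 302.60631635] [-2.32210794e-01  1.89966921e-01  1.57532458e+00  3.77893451e-04
  1.37626513e+00  1.10997084e+00]
plunger_top [(0.83, [175.4, 327.6])]
index_arm [(0.93, [80.6, 321.1])]
punch_top [(0.74, [6.7, 349.6])]
table_centre [(0.71, [82.6, 321.6])]
```

View pics/w1.png

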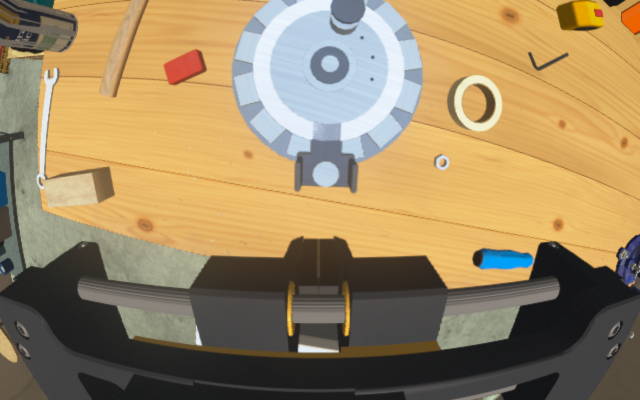

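View pics/w1o.png

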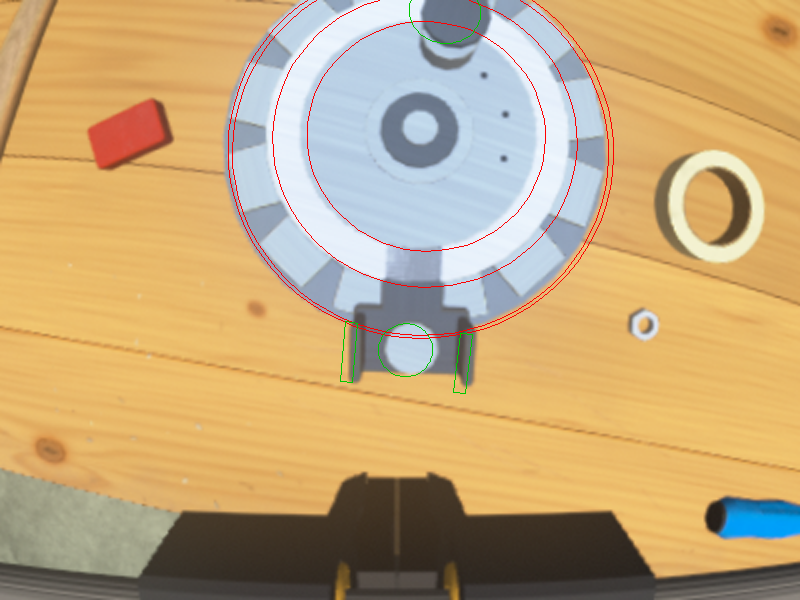

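```bash
python3 - <<'E'
from h import *
import pickle
kc=pickle.load(open("w1.pkl","rb"))
W=lambda u,v:(120+u/2-.25,v/2-.25)
for n,u,z in (("plg",(411,349),72),("nut top",(420,127),74),("punch",(454,12),124),("ckL in",(362,317),90),("ckL bot",(351,381),90),("ckR top",(460,312),90),("ckR bot",(472,384),90),("ckLtopout",(350,322),90),
 ("discL",(272,135),51),("discR",(577,135),51),("discB",(424,287),51)):
    print(n,back("wrist",W(*u),z,kc).round(1))
im=cv2.imread("pics/w1.png")
for i,(x,y,a) in enumerate(((563,30,0.06),)):
  cv2.imwrite("pics/w1b.png",overlay(im,"wrist",model(x,y,a,0),(230,0,430,200),4,kc))
E
```

```text
plg [449.9  10.2  72. ]
nut top [560.9  31.9  74. ]
punch [606.9  29.7 124. ]
ckL in [463.6  38.1  90. ]
ckL bot [431.2  36.6  90. ]
ckR top [476.7  -7.2  90. ]
ckR bot [443.3 -22.   90. ]
ckLtopout [459.9  43.2  90. ]
discL [544.1 108.   51. ]
discR [583.4 -51.4  51. ]
discB [480.6   9.8  51. ]
```

View pics/w1b.png

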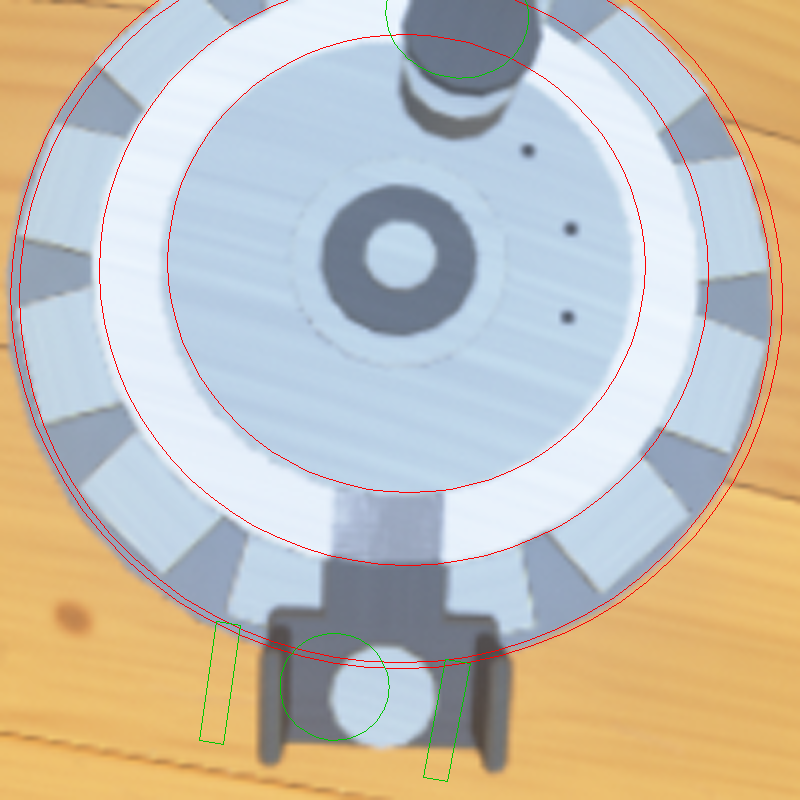

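Request:
{"fn": "jog_arm", "kwargs": {
  "moves": [
    {"slide":[3,-2,-40],"yaw":-0.038},
    {"slide":[3,-2,-40],"yaw":0},
    {"slide":[2.7,-2.2,-37],"yaw":0},
    {"slide":[0,0,-19],"yaw":0},
    {"slide":[0,0,0],"yaw":0}
  ],
  "gripper": -1
}}

```text
clock: 4.18
eef_pos: [448.7, 6.4, 166.1]
tool_rot: [0.996, 0.091, -0.001, -0.0]
contact_force: [-0.4, -0.4, 1.2]
grip_width: 0.4
```

```bash
python3 - <<'E'
from h import *
import pickle
s=r.observe();print(s["eef_pos"],s["contact_force"])
kc=cam("wrist"); pickle.dump(kc,open("w2.pkl","wb"))
im=r.read_camera("wrist")[:,:,::-1].copy(); cv2.imwrite("pics/w2.png",im)
print(proj("wrist",s["eef_pos"]-[0,0,64],kc))
im2=r.read_camera("scene")[:,:,::-1].copy(); cv2.imwrite("pics/s2.png",im2)
cv2.imwrite("pics/s2z.png",cv2.resize(im2[150:290,230:390],None,fx=4,fy=4,interpolation=cv2.INTER_CUBIC))
E
```

```text
[448.68583663   6.3844129  166.09749738] [-0.37727958 -0.39024452  1.22691786]
[[317.19111914 253.47419153]]
```

View pics/w2.png

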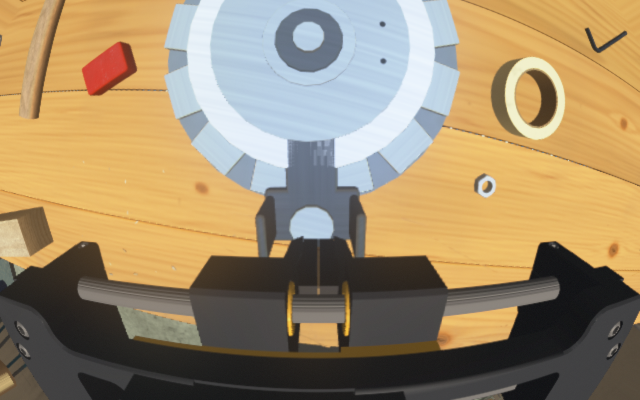

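View pics/s2z.png

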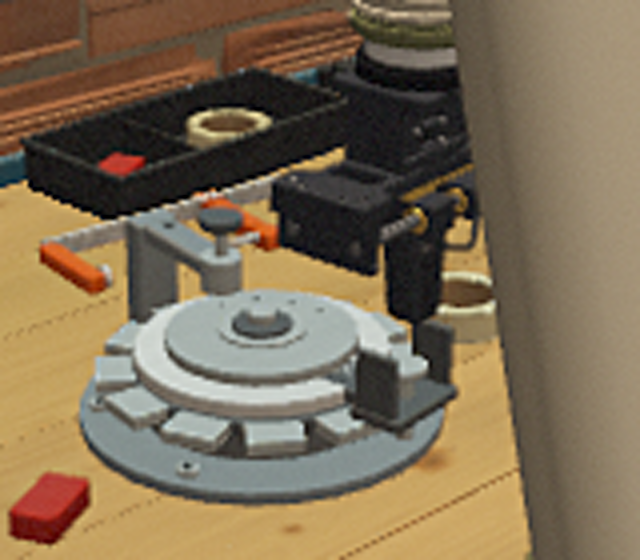

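```bash
python3 - <<'E'
from h import *
import pickle
im=cv2.imread("pics/w2.png"); cv2.imwrite("pics/w2z.png",cv2.resize(im[120:280,230:400],None,fx=4.5,fy=3.7*4.5/3.7,interpolation=cv2.INTER_CUBIC)[:600])
kc=pickle.load(open("w2.pkl","rb"))
for n,u,z in (("plg",(311.5,228),72),("nut",(308,37),74),("ckL",(272,196),90),("ckR",(353,196),90)): print(n,back("wrist",u,z,kc).round(1))
E
```

```text
plg [450.2  10.3  72. ]
nut [560.2  32.1  74. ]
ckL [471.6  35.1  90. ]
ckR [479.5  -7.3  90. ]
```

View pics/w2z.png

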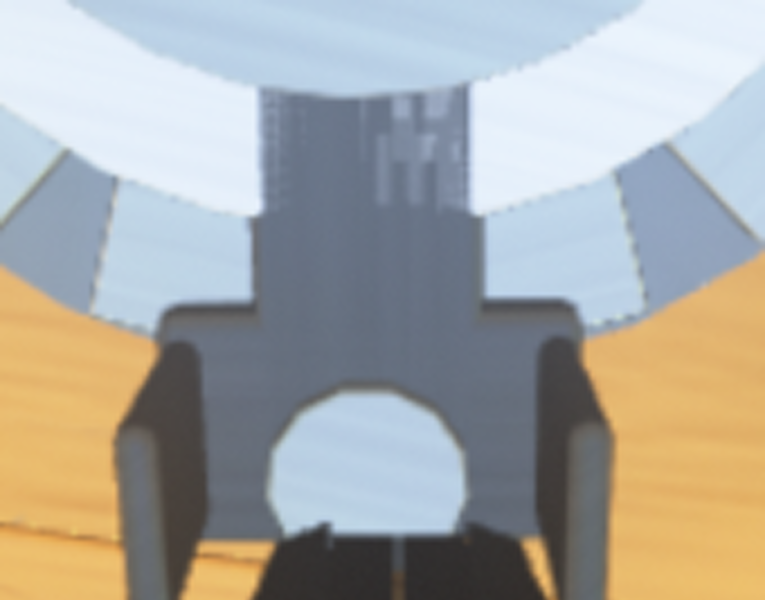

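Request:
{"fn": "jog_arm", "kwargs": {
  "moves": [
    {"slide":[1,3,0],"yaw":0.01},
    {"slide":[0,0,-13],"yaw":0},
    {"slide":[0,0,-12],"yaw":0},
    {"slide":[0,0,0],"yaw":0},
    {"slide":[0,0,0],"yaw":0}
  ]
}}

```text
clock: 4.9
eef_pos: [450.3, 10.4, 141.7]
tool_rot: [0.995, 0.097, -0.0, -0.0]
contact_force: [-0.0, -1.1, 0.6]
grip_width: 0.3
```

Request:
{"fn": "jog_arm", "kwargs": {
  "moves": [
    {"slide":[0,0,-5],"yaw":0},
    {"slide":[0,0,-5],"yaw":0},
    {"slide":[0,0,-4],"yaw":0},
    {"slide":[0,0,-3],"yaw":0},
    {"slide":[0,0,0],"yaw":0},
    {"slide":[0,0,0],"yaw":0}
  ]
}}

```text
clock: 5.65
eef_pos: [450.5, 10.4, 125.0]
tool_rot: [0.995, 0.097, 0.0, 0.0]
contact_force: [-0.8, -0.0, 7.5]
grip_width: 0.2
```

Request:
{"fn": "jog_arm", "kwargs": {
  "moves": [
    {"slide":[0,0,-2],"yaw":0},
    {"slide":[0,0,0],"yaw":0},
    {"slide":[-0.95,5.6,0],"yaw":-0.05},
    {"slide":[-0.65,5.6,0],"yaw":-0.05},
    {"slide":[-0.4,5.65,0],"yaw":-0.05},
    {"slide":[-0.1,5.65,0],"yaw":-0.05},
    {"slide":[0.2,5.65,0],"yaw":-0.05},
    {"slide":[0.45,5.65,0],"yaw":-0.05},
    {"slide":[0,0,0],"yaw":0},
    {"slide":[0,0,0],"yaw":0}
  ]
}}

```text
clock: 6.9
eef_pos: [448.8, 44.3, 123.0]
tool_rot: [0.999, -0.053, 0.0, -0.0]
contact_force: [-1.4, 0.5, 8.1]
grip_width: 0.4
```

```bash
python3 - <<'E'
from h import *
s=r.observe();print(s["clock"],s["eef_pos"],s["contact_force"])
kc=cam("wrist")
im=r.read_camera("wrist")[:,:,::-1].copy()
im2=r.read_camera("scene")[:,:,::-1].copy()
a=cv2.resize(im[0:300,130:510],None,fx=2,fy=2); cv2.imwrite("pics/w3.png",a)
cv2.imwrite("pics/s3z.png",cv2.resize(im2[150:290,230:390],None,fx=4,fy=4,interpolation=cv2.INTER_CUBIC))
E
```

```text
6.9 [448.7880389   44.32053132 122.9786348 ] [-1.43007077  0.45658364  8.11562345]
```

View pics/w3.png

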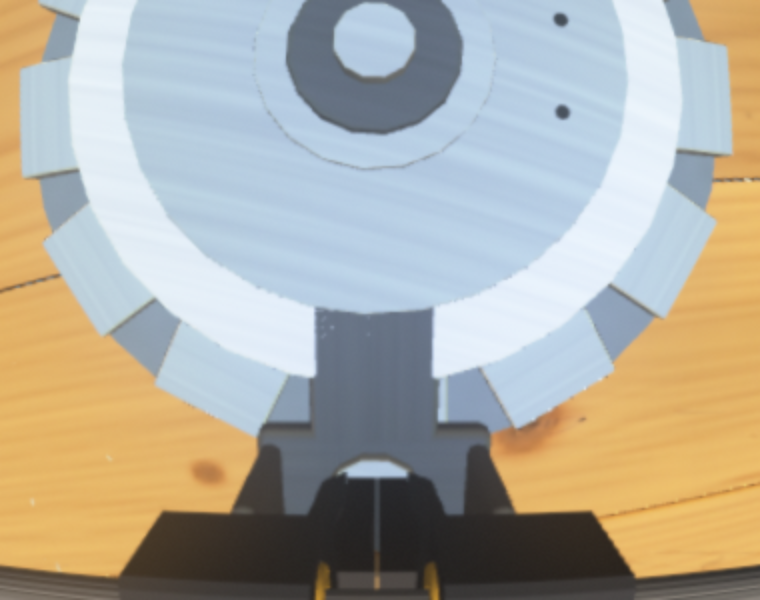

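View pics/s3z.png

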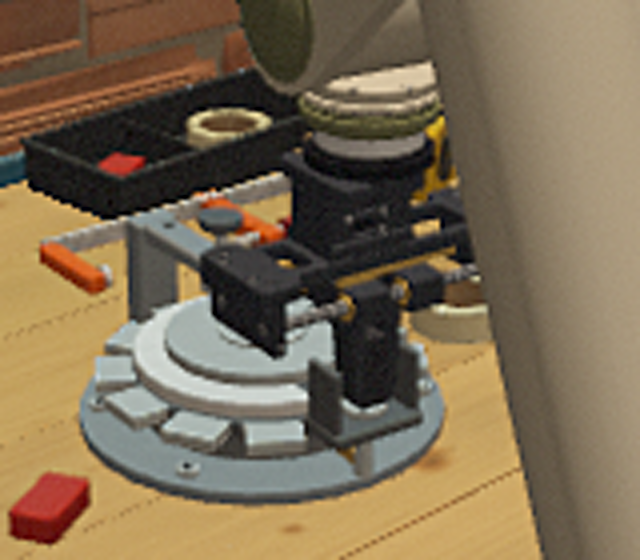

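Request:
{"fn": "jog_arm", "kwargs": {
  "moves": [
    {"slide":[0,0,6],"yaw":0},
    {"slide":[0,0,6],"yaw":0},
    {"slide":[0,0,5],"yaw":0},
    {"slide":[0,0,0],"yaw":0},
    {"slide":[0.5,3.7,0],"yaw":-0.033},
    {"slide":[0.5,3.7,0],"yaw":-0.033},
    {"slide":[0.75,3.65,0],"yaw":-0.033},
    {"slide":[0.8,3.65,0],"yaw":-0.033},
    {"slide":[1,3.6,0],"yaw":-0.033},
    {"slide":[1,3.6,0],"yaw":-0.033},
    {"slide":[0,0,0],"yaw":0}
  ]
}}

```text
clock: 8.38
eef_pos: [453.2, 66.2, 139.6]
tool_rot: [0.989, -0.151, -0.0, 0.0]
contact_force: [0.6, -0.2, 0.5]
grip_width: 0.8
```

```bash
python3 - <<'E'
from h import *
s=r.observe();print(s["clock"],s["eef_pos"],s["contact_force"])
im=r.read_camera("wrist")[:,:,::-1].copy()
a=cv2.resize(im[0:300,130:510],None,fx=2,fy=2); cv2.imwrite("pics/w4.png",a)
E
```

```text
8.375 [453.20789819  66.1989568  139.55311486] [ 0.62630971 -0.20855234  0.46142735]
```

View pics/w4.png

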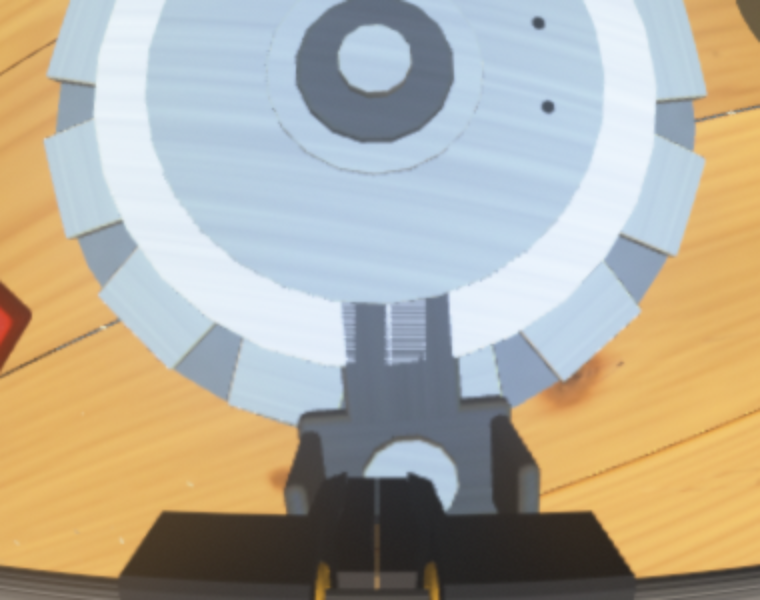

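Request:
{"fn": "jog_arm", "kwargs": {
  "moves": [
    {"slide":[0.5,1.6,0],"yaw":-0.015},
    {"slide":[0.55,1.6,0],"yaw":-0.015},
    {"slide":[0.55,1.6,0],"yaw":-0.015},
    {"slide":[0.6,1.6,0],"yaw":-0.015},
    {"slide":[0.4,1.05,0],"yaw":-0.01},
    {"slide":[0.4,1.05,0],"yaw":-0.01},
    {"slide":[0,0,0],"yaw":0}
  ]
}}

```text
clock: 9.3
eef_pos: [456.4, 74.7, 139.8]
tool_rot: [0.982, -0.19, 0.0, -0.0]
contact_force: [-1.4, -1.4, -0.5]
grip_width: 0.4
```

Still light contact; continue in 1 mm steps and watch the force.

Request:
{"fn": "jog_arm", "kwargs": {
  "moves": [
    {"slide":[0.4,1.0,0],"yaw":-0.01},
    {"slide":[0.4,1.0,0],"yaw":-0.01},
    {"slide":[0,0,0],"yaw":0},
    {"slide":[0,0,0],"yaw":0}
  ]
}}

```text
clock: 9.8
eef_pos: [457.3, 76.7, 139.8]
tool_rot: [0.98, -0.2, 0.0, -0.0]
contact_force: [-0.2, -0.7, -0.9]
grip_width: 0.2
```

```bash
python3 - <<'E'
from h import *
s=r.observe();print(s["clock"],s["eef_pos"],s["contact_force"])
im=r.read_camera("wrist")[:,:,::-1].copy()
a=cv2.resize(im[0:300,130:510],None,fx=2,fy=2); cv2.imwrite("pics/w5.png",a)
im2=r.read_camera("side")[:,:,::-1].copy()
cv2.imwrite("pics/d5z.png",cv2.resize(im2[140:250,240:370],None,fx=5,fy=5,interpolation=cv2.INTER_CUBIC))
im2=r.read_camera("scene")[:,:,::-1].copy()
cv2.imwrite("pics/s5z.png",cv2.resize(im2[180:280,230:370],None,fx=5,fy=5,interpolation=cv2.INTER_CUBIC))
E
```

```text
9.8 [457.33464338  76.69848617 139.8491845 ] [-0.20956308 -0.72434037 -0.89941148]
```

View pics/w5.png

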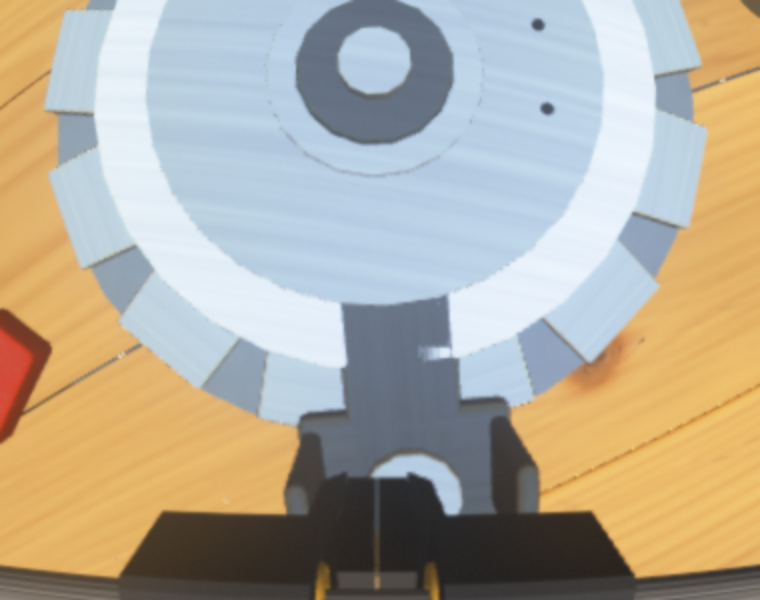

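View pics/s5z.png

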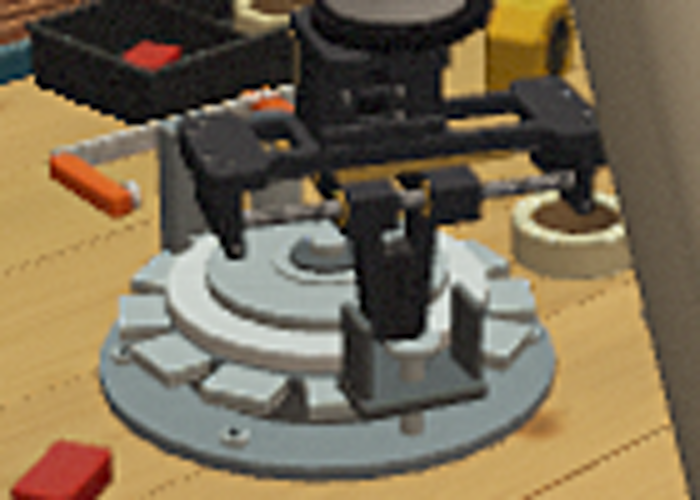

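View pics/d5z.png

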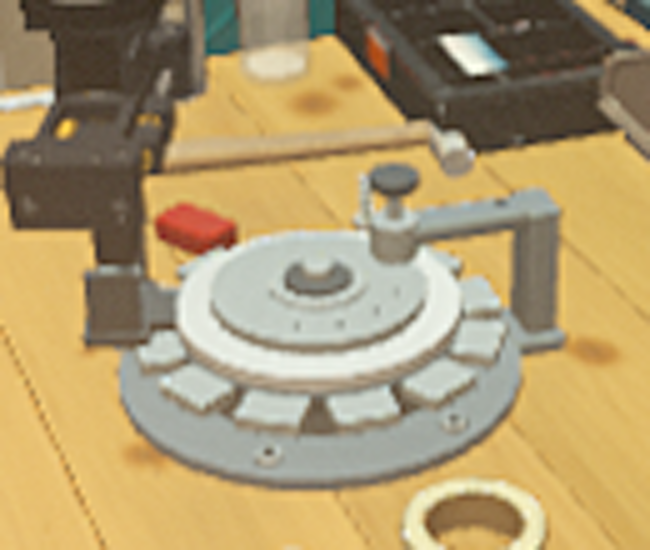

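Request:
{"fn": "jog_arm", "kwargs": {
  "moves": [
    {"slide":[0.4,0.9,0],"yaw":-0.01},
    {"slide":[0.4,0.9,0],"yaw":-0.01},
    {"slide":[0,0,0],"yaw":0},
    {"slide":[0,0,0],"yaw":0}
  ]
}}

```text
clock: 10.45
eef_pos: [458.0, 78.4, 139.7]
tool_rot: [0.978, -0.21, 0.0, -0.0]
contact_force: [-0.1, -0.0, -0.3]
grip_width: 0.7
```

Request:
{"fn": "jog_arm", "kwargs": {
  "moves": [
    {"slide":[0.4,0.9,0],"yaw":-0.01},
    {"slide":[0,0,0],"yaw":0},
    {"slide":[0.4,0.9,0],"yaw":-0.01},
    {"slide":[0,0,0],"yaw":0},
    {"slide":[0,0,0],"yaw":0}
  ]
}}

```text
clock: 11.08
eef_pos: [458.8, 80.2, 139.8]
tool_rot: [0.976, -0.22, 0.0, -0.0]
contact_force: [0.5, 0.5, -0.5]
grip_width: 0.5
```

```bash
python3 - <<'E'
from h import *
s=r.observe();print(s["clock"],s["eef_pos"],s["contact_force"],s["moment"])
im=r.read_camera("wrist")[:,:,::-1].copy()
a=cv2.resize(im[0:300,130:510],None,fx=2,fy=2); cv2.imwrite("pics/w6.png",a)
im2=r.read_camera("scene")[:,:,::-1].copy()
cv2.imwrite("pics/s6z.png",cv2.resize(im2[180:280,230:370],None,fx=5,fy=5,interpolation=cv2.INTER_CUBIC))
E
```

```text
11.075 [458.76334522  80.22570897 139.77217185] [ 0.54573315  0.5467492  -0.47685502] [ 0.02707005 -0.0143605  -0.00419608]
```

View pics/w6.png

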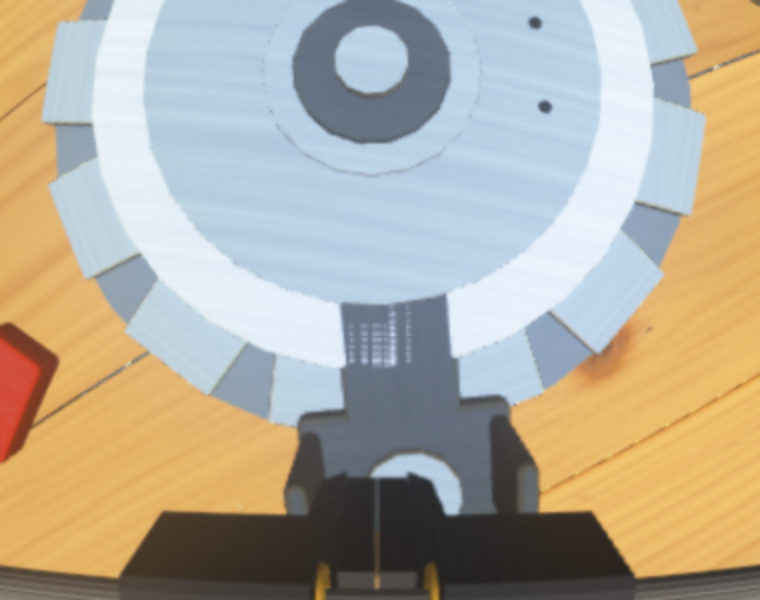

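View pics/s6z.png

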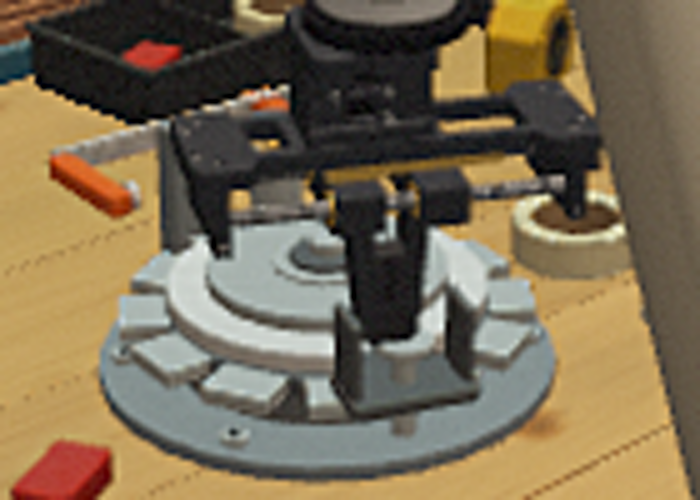

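```bash
python3 - <<'E'
from h import *
s=r.observe(); kc=cam("wrist"); c=np.array([560.5,32])
W=lambda u,v:(130+u/2-.25,v/2-.25)
def ang(p): d=c-p[:2]; return np.arctan2(d[1],d[0]).round(3),np.hypot(*d).round(1)
for n,u,z in (("nut",(371,60),74),("Lg a",(270,420),38),("Lg b",(208,393),38),("Rg a",(543,393),38),("Rg b",(600,353),38),("btn",(416,498),62),("btn",(416,498),72),
  ("armL",(344,360),51),("armR",(456,358),51),("ckL base",(318,432),51),("ckR base",(493,432),51),("outL",(299,415),51),("outR",(510,403),51),("tooth LL",(92,277),38),("LLL",(127,200+54),38),("hole1",(535,22),60),("hole2",(545,106),60)):
    p=back("wrist",W(*u),z,kc); print(n,z,p.round(1)[:2],ang(p))
# same in w1: 
import pickle
k1=pickle.load(open("w2.pkl","rb"))
for n,u,z in (("w2 hole2",(382.5,61),60),("w2 hole1",(382.5,23.5),60),("armL",(230+252/4.5,120+215/4.5),51),("armR",(230+483/4.5,120+213/4.5),51),("outL",(230+160/4.5,120+322/4.5),51),("outR",(230+583/4.5,120+320/4.5),51),
 ("Rgap a",(230+645/4.5,120+312/4.5),38),("Rgap b",(230+760/4.5,120+243/4.5),38),("Lgap a",(230+92/4.5,120+312/4.5),38)):
    p=back("wrist",u,z,k1); print(n,z,p.round(1)[:2],ang(p))
E
```

```text
nut 74 [560.5  32.6] (np.float64(-1.587), np.float64(0.6))
Lg a 38 [483.7 104.8] (np.float64(-0.759), np.float64(105.8))
Lg b 38 [500.2 118.7] (np.float64(-0.963), np.float64(105.6))
Rg a 38 [454.8  23.2] (np.float64(0.083), np.float64(106.1))
Rg b 38 [458.9   1.2] (np.float64(0.295), np.float64(106.2))
btn 62 [450.6  70.9] (np.float64(-0.34), np.float64(116.6))
btn 72 [455.3  69.5] (np.float64(-0.342), np.float64(111.7))
armL 51 [493.4  73.2] (np.float64(-0.55), np.float64(78.8))
armR 51 [480.3  44.3] (np.float64(-0.152), np.float64(81.1))
ckL base 51 [477.3  89.6] (np.float64(-0.606), np.float64(101.2))
ckR base 51 [455.1  43.1] (np.float64(-0.105), np.float64(106.0))
outL 51 [484.3  92.3] (np.float64(-0.67), np.float64(97.1))
outR 51 [461.2  35.2] (np.float64(-0.032), np.float64(99.3))
tooth LL 38 [550.7 135.7] (np.float64(-1.477), np.float64(104.1))
LLL 38 [551.1 121.3] (np.float64(-1.466), np.float64(89.8))
hole1 60 [557.2 -13.5] (np.float64(1.497), np.float64(45.6))
hole2 60 [534.7  -5.4] (np.float64(0.967), np.float64(45.4))
w2 hole2 60 [557.8 -13.3] (np.float64(1.511), np.float64(45.4))
w2 hole1 60 [581.6  -9.2] (np.float64(2.045), np.float64(46.3))
armL 51 [479.9  32.8] (np.float64(-0.01), np.float64(80.6))
armR 51 [4.862e+02 2.000e-01] (np.float64(0.404), np.float64(80.8))
outL 51 [461.7  43.8] (np.float64(-0.119), np.float64(99.5))
outR 51 [473.3 -17.4] (np.float64(0.516), np.float64(100.2))
Rgap a 38 [473.2 -29.3] (np.float64(0.612), np.float64(106.6))
Rgap b 38 [487.6 -45. ] (np.float64(0.813), np.float64(106.0))
Lgap a 38 [457.5  56.4] (np.float64(-0.233), np.float64(105.9))
```

```bash
python3 - <<'E'
from h import *
im=r.read_camera("scene")[:,:,::-1].copy(); cv2.imwrite("pics/s7.png",im)
L={}
a=np.linspace(0,2*np.pi,60);phi=-0.346
c=np.array([560.5-113*np.cos(phi),32-113*np.sin(phi)])
for z,k in((72,"b"),(62,"f")): L[k]=np.stack([c[0]+14*np.cos(a),c[1]+14*np.sin(a),a*0+z],1)
o=cv2.resize(im[220:275,285:335],None,fx=10,fy=10,interpolation=cv2.INTER_CUBIC)
o2=overlay(im,"scene",L,(285,220,335,275),10)
im0=cv2.imread("pics/scene0.png")
phi=0.197;c=np.array([560.5-113*np.cos(phi),32-113*np.sin(phi)])
for z,k in((72,"b"),(62,"f")): L[k]=np.stack([c[0]+14*np.cos(a),c[1]+14*np.sin(a),a*0+z],1)
cv2.imwrite("pics/s7z.png",np.hstack([o2[:,:400],overlay(im0,"scene",L,(310,215,350,270),10)]))
E
```

```text
(no output)
```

View pics/s7z.png

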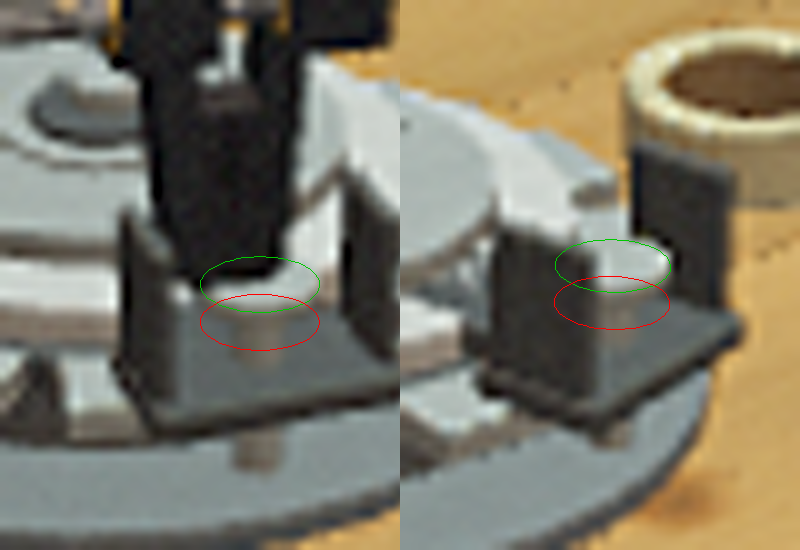

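Request:
{"fn": "jog_arm", "kwargs": {
  "moves": [
    {"slide":[-1.2,-2.7,0],"yaw":0},
    {"slide":[-1.2,-2.7,0],"yaw":0},
    {"slide":[0,0,0],"yaw":0},
    {"slide":[0,0,20],"yaw":0},
    {"slide":[0,0,40],"yaw":0},
    {"slide":[0,0,40],"yaw":0},
    {"slide":[0,0,20],"yaw":0},
    {"slide":[35,-15,0],"yaw":0.12},
    {"slide":[35,-15,0],"yaw":0.12},
    {"slide":[35,-15,0],"yaw":0.12},
    {"slide":[0,0,0],"yaw":0},
    {"slide":[0,0,0],"yaw":0}
  ]
}}

```text
clock: 12.72
eef_pos: [560.7, 30.1, 259.5]
tool_rot: [0.999, -0.042, -0.0, -0.0]
contact_force: [0.1, 0.5, -0.2]
grip_width: 0.2
```

```bash
python3 - <<'E'
from h import *
s=r.observe();print(s["clock"],s["eef_pos"],s["contact_force"])
kc=cam("wrist"); im=r.read_camera("wrist")[:,:,::-1].copy(); cv2.imwrite("pics/w8.png",im)
im2=r.read_camera("scene")[:,:,::-1].copy()
L={}
a=np.linspace(0,2*np.pi,60);phi=-0.336
c=np.array([560.5-113*np.cos(phi),32-113*np.sin(phi)])
for z,k in((72,"b"),(62,"f")): L[k]=np.stack([c[0]+14*np.cos(a),c[1]+14*np.sin(a),a*0+z],1)
cv2.imwrite("pics/s8.png",overlay(im2,"scene",L,(240,190,350,280),7))
b=r.boxes_of("wrist","punch_top"); print(b[:2])
import pickle; pickle.dump(kc,open("w8.pkl","wb"))
b=b[0]["at"]; print(back("wrist",(b[1],b[0]),124,kc))
b=r.boxes_of("wrist","plunger_top"); print(b[:2])
E
```

```text
12.725 [560.70006538  30.09235681 259.49123785] [ 0.12436499  0.52939009 -0.2089302 ]
[{'at': [148.3, 314.3], 'score': 0.72}]
[606.54558856  28.19282823 124.        ]
[]
```

View pics/w8.png

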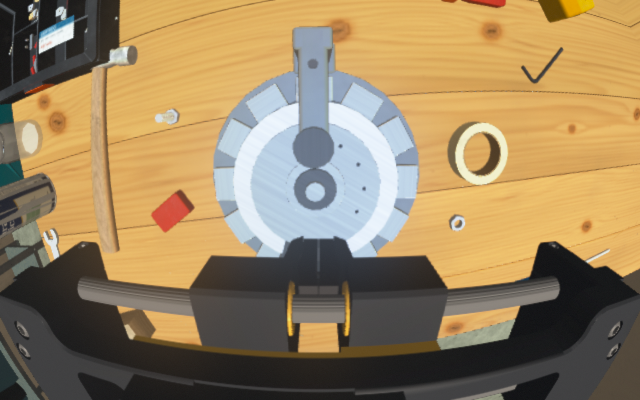

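View pics/s8.png

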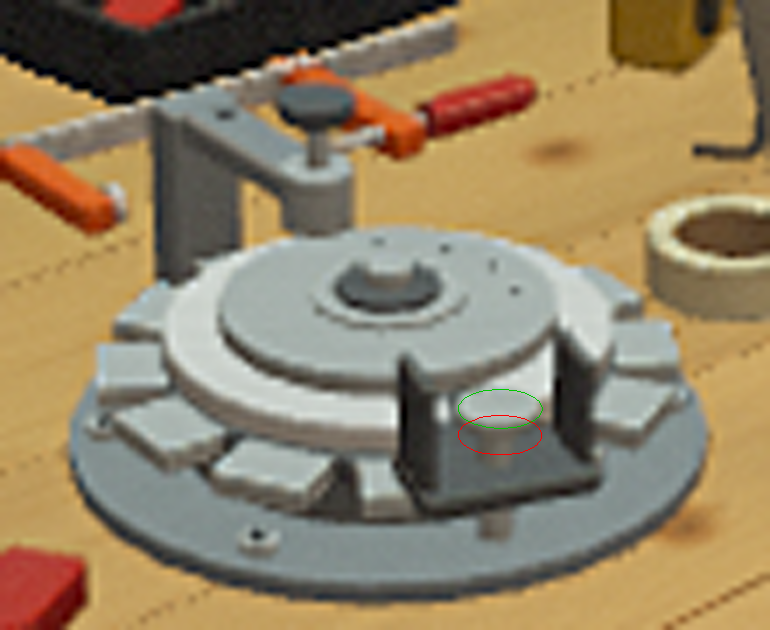

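Request:
{"fn": "jog_arm", "kwargs": {
  "moves": [
    {"slide":[23,-1,0],"yaw":0},
    {"slide":[22.8,-0.9,0],"yaw":0},
    {"slide":[0,0,-30],"yaw":0},
    {"slide":[0,0,-25],"yaw":0},
    {"slide":[0,0,-12],"yaw":0},
    {"slide":[0,0,0],"yaw":0},
    {"slide":[0,0,0],"yaw":0}
  ]
}}

```text
clock: 13.8
eef_pos: [607.4, 27.9, 193.9]
tool_rot: [0.999, -0.042, 0.001, 0.0]
contact_force: [0.1, -0.2, 0.0]
grip_width: 0.6
```

```bash
python3 - <<'E'
from h import *
s=r.observe();print(s["clock"],s["eef_pos"],s["contact_force"])
im=r.read_camera("side")[:,:,::-1].copy(); cv2.imwrite("pics/d9.png",cv2.resize(im[120:240,250:370],None,fx=5,fy=5,interpolation=cv2.INTER_CUBIC))
E
```

```text
13.8 [607.41568415  27.93957024 193.90463777] [ 0.09996194 -0.22475922  0.00758169]
```

View pics/d9.png

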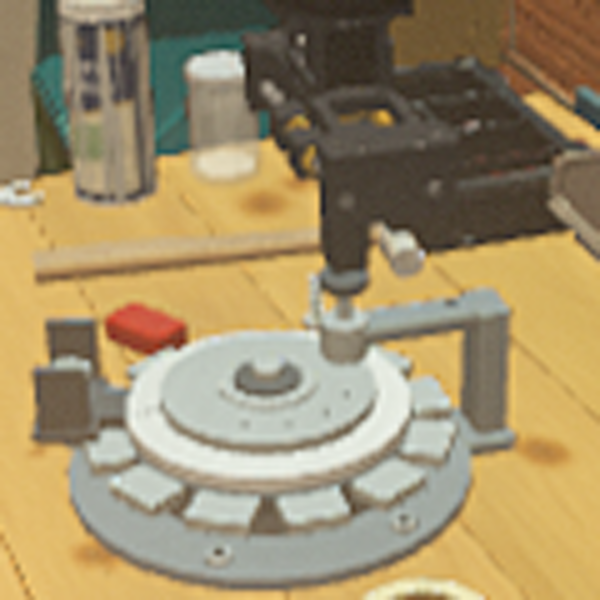

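Request:
{"fn": "jog_arm", "kwargs": {
  "moves": [
    {"slide":[-0.8,0.2,-4],"yaw":0},
    {"slide":[0,0,-4],"yaw":0},
    {"slide":[0,0,-4],"yaw":0},
    {"slide":[0,0,-2.5],"yaw":0},
    {"slide":[0,0,0],"yaw":0},
    {"slide":[0,0,0],"yaw":0}
  ]
}}

```text
clock: 14.6
eef_pos: [606.5, 28.1, 179.3]
tool_rot: [0.999, -0.042, 0.001, 0.0]
contact_force: [-2.9, 0.1, 8.7]
grip_width: 0.3
```

Request:
{"fn": "jog_arm", "kwargs": {
  "moves": [
    {"slide":[0,0,-1],"yaw":0},
    {"slide":[0,0,-0.5],"yaw":0},
    {"slide":[0,0,0],"yaw":0},
    {"slide":[0,0,0],"yaw":0}
  ]
}}

```text
clock: 15.1
eef_pos: [606.5, 28.1, 178.4]
tool_rot: [0.999, -0.042, 0.001, 0.0]
contact_force: [-3.8, 0.4, 12.8]
grip_width: 0.6
```

Request:
{"fn": "jog_arm", "kwargs": {
  "moves": [
    {"slide":[0,0,5],"yaw":0},
    {"slide":[0,0,8],"yaw":0},
    {"slide":[0,0,30],"yaw":0},
    {"slide":[-20,0,50],"yaw":0},
    {"slide":[-60,0,0],"yaw":0},
    {"slide":[-60,0,0],"yaw":0},
    {"slide":[-60,0,0],"yaw":0},
    {"slide":[0,0,0],"yaw":0},
    {"slide":[0,0,0],"yaw":0}
  ]
}}

```text
clock: 16.23
eef_pos: [407.1, 27.9, 270.1]
tool_rot: [0.999, -0.042, 0.001, 0.0]
contact_force: [0.4, -0.4, -0.0]
grip_width: 0.3
```

```bash
python3 - <<'E'
from h import *
s=r.observe();print(s["clock"],s["eef_pos"],s["contact_force"])
kc=cam("wrist"); im=r.read_camera("wrist")[:,:,::-1].copy(); cv2.imwrite("pics/w10.png",im)
im2=r.read_camera("side")[:,:,::-1].copy(); cv2.imwrite("pics/d10.png",cv2.resize(im2[120:240,250:370],None,fx=5,fy=5,interpolation=cv2.INTER_CUBIC))
im2=r.read_camera("scene")[:,:,::-1].copy(); cv2.imwrite("pics/s10.png",cv2.resize(im2[190:280,220:370],None,fx=5,fy=5,interpolation=cv2.INTER_CUBIC))
E
```

```text
16.225 [407.09692401  27.91700588 270.14415459] [ 0.43161793 -0.44199103 -0.04903264]
```

View pics/w10.png

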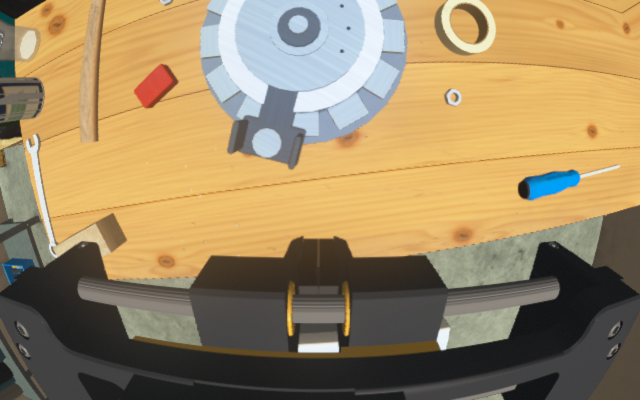

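View pics/d10.png

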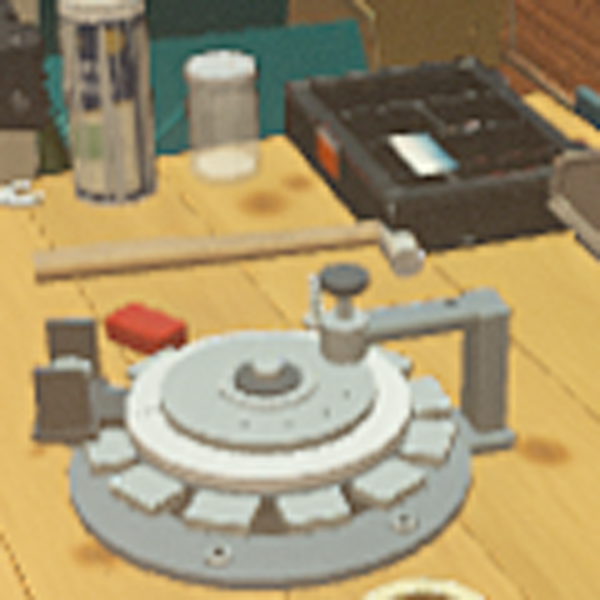

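View pics/s10.png

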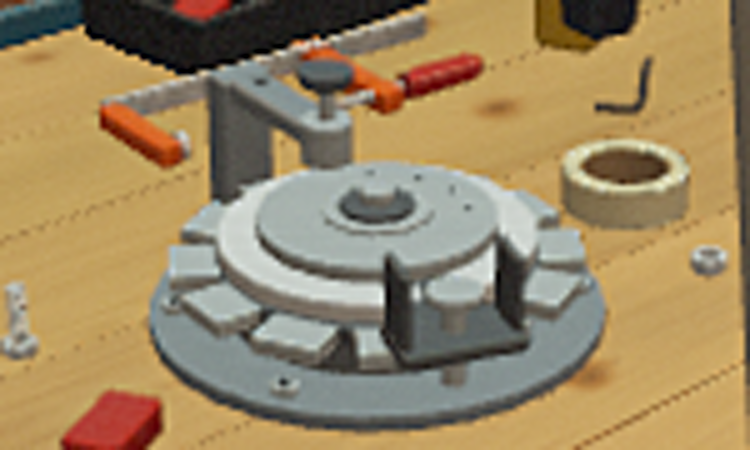

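```bash
python3 - <<'E'
from h import *
kc=cam("wrist")
for z in (62,72):
    p=back("wrist",(266.5,143),z,kc); d=np.array([560.5,32])-p[:2]; print(z,p.round(1),np.arctan2(d[1],d[0]),np.hypot(*d))
print(r.job_done(), r.observe()["clock"])
E
```

```text
62 [453.8  72.1  62. ] -0.35944835373248396 113.96837044916927
72 [454.7  70.3  72. ] -0.34770560496522085 112.49840827879706
the job is handed in; nothing more can be done
the job is handed in; nothing more can be done
```

The job is handed in after about 16 s on the robot clock: the table is indexed one notch clockwise and locked, and the punch was pressed once after that. I used only the closed fingertips.

**What I did**
- **Plunger and turn:** I pressed the plunger about 13 mm (8 N) and turned the table clockwise about half a pitch. I then let the plunger go and nudged the cheek in 1–3 mm steps until it sprang up.
- **Punch:** I backed the fingers off and checked in the picture that the plunger was up. I then pressed the punch to its stop: about 9.6–10 mm, with the force rising to 12.8 N against its 10 N spring. Then I let it go.

**Last checks**
- **Plunger and punch:** the camera views show the plunger button at its 72 mm "up" height and the punch back up.
- **Table angle:** the table turned about 0.545 rad, from 0.197 to -0.348 rad in the world frame. That is one notch pitch plus roughly the 0.02 play, so it sits near the clockwise edge of the play. The rim-notch estimate put the notch centre at -0.336.
- **Loose items:** in the last pictures the nut, bolt, tape, red block and screwdriver looked undisturbed. I judged this by eye, not by measuring.
- **Robot:** it is clear of everything and the contact force reads about zero.

**Not confirmed**
- I did not test the lock by pushing on it; it is inferred from the plunger standing up at the notch angle.
- I did not see the punch mark, as it lies under the bracket.
- The side camera placed the punch 3–5 mm lower in y than the other views; I used the close wrist view, and the press worked there.

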